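# Jog a turning blank home in the feeder and prove the catch holds

## Robot

A 6-joint arm with a two-finger parallel gripper is mounted at the origin on the work surface. World frame = base frame: x ahead of the robot, y to its left, z up, the work surface at z = 0. Lengths are in m, angles in rad, forces in N, time in s.
With the tool pointing down it reaches from about 0.25 to 0.775 m from the base axis. Payload 4 kg.
Tool frame: the origin (TCP) lies on the centre line of the jaws, within the pads' length; the fingertips stand 14 mm ahead of it and the grasp point (between the pads) lies 5 mm behind it; z points along the fingers, y is the line along which they close (so a half turn about z gives the same grasp; the last joint's range is limited). The gripper opens to 85 mm and grips with 20 to 120 N. Pads are 22 mm wide; open, the fingers measure 114 mm over their backs; the gripper's body (76 mm by 85 mm) begins 54 mm behind the grasp point. The pads swing forward as they close: fully open they stand 13 mm farther back than shut.
Start: joints at [1.072, 0.087, 1.371, -0, 1.684, -0.103], TCP at [0.212, 0.507, 0.245] pointing down, gripper open.
Joint ranges: [-3.1, 3.1], [-0.76, 2.03], [0.27, 2.55], [-1.08, 4.22], [0.17, 2.65], [-2.57, 2.57]. Speed limits (rad/s): [2.79, 2.79, 3.14, 3.14, 3.14, 3.14].

## Interface

Orientations are given as [roll, pitch, yaw] about the fixed x, y, z axes, in that order (R = Rz(yaw) Ry(pitch) Rx(roll)).
In Python, from workcell import * gives the robot as it stands.
- The arm moves only by the tool arm_command, never from a script. Its argument "series" is a list of rows, each an object of numbers: "tx", "ty", "tz": the shift along the world's x, y, z normalised to -1 to 1, where 1 is 25 cm; "yaw": the turn about the world's z normalised to -1 to 1, where 1 is 60 degrees. In form: [{"tx": .., "ty": .., "tz": .., "yaw": ..}, ...]. A call has 1 to 5 rows; each row is the pose to reach, as a shift and turn from the pose commanded when the call began; what a row does not reach only later rows make up. A row lasts 1/8 s, in which the tool goes at most 62.5 mm and 10.7 degrees, less where a joint would pass 70% of its speed; a pose out of reach is approached as far as the arm can. A call with a number of a shift or a turn outside -1 to 1 is refused whole. A call with a gripper value outside its range is refused whole. "grip" is the gripper command: -1 is shut, 1 is fully open, values between are in proportion, set as the call begins (left out, the last holds). The fingers move at their own pace and stop on an object; the grip force is fixed at half the most. Time passes only in rows, so rows that repeat a pose let the fingers close. It gives the time, the measured TCP pose, the force, the opening and the grip force at its end, in the units of the state.
- get_state(): the state, without advancing time (a new reading comes with each control period).
- grab_frame(name): name is "scene" or "top"; returns a dict with "frame" (384x512x3 uint8, blue, green, red), "z_map" (384x512 float32, m along the optical axis (not along the pixel's ray), 0 where there is no reading), "mtx" (3x3 intrinsics, pixels), "pose" (4x4, takes a point from camera to world coordinates). Camera axes: x right, y up, looking along -z (the intrinsics and any distortion apply to the point x, -y, -z); pixel columns grow to the right and rows downward; lengths in m; the calibration is good to about 2 mm. A picture is of the moment at which its call begins.
- hand_in(): hands the job in; it is judged then, once.
The state is a dict: "t": time; "joint_positions": joint angles; "joint_velocities": joint speeds; "joint_torque": joint torques, N m; "ee_pos": TCP position; "tcp_rot": TCP orientation; "force": force on the tool from outside, world axes, zero at the start; "ft_torque": the same for the moment, N m; "grip_width": opening from 0.0 (shut) to 1.0 (fully open); "grasp_force": force on a finger pad.
Only numpy, scipy, OpenCV 4.12 (cv2) and the standard library are available. Lean on these libraries where they do the work, as an engineer would, in place of code of your own. Each camera call takes 0.05 s, during which the arm holds its last target. There are 200 camera calls.

## Task

Take the pale pine blank with the square heads from the grey stock board and set it down in the feeder's bed between the two blue marks, then hold the red joystick hard over to its left for about a second, so that the pusher (not your hand) drives the blank fully home, and let the stick go back to centre. Then grip the blank and draw it gently back until the black pointer stands in the green band, hold it there a moment without going on into the red, ease off and let go, leaving the blank caught and home. Leave everything else on the bench as it is.

Things in the scene. Friction and masses are not known exactly. Their poses are not given: they have to be found in the camera images.
- blank: loose pale pine turning blank, dog-bone shape, 140 mm long along its x, 80 to 150 g: at each end a head 22 mm long, 36 mm wide (y), 50 mm high; between them a waist 96 mm long, 22 mm wide, 5 to 45 mm high. Origin: centre of its underside, z up; both ends alike. Lies on the grey stock board (top 12 mm above the bench), about 66 mm centre to centre from its neighbours.
- feeder: fixed aluminium feeder; origin at bench level, z up; feeds along its own +y. Bed top at z 30 mm. The blank lies along y, either way round, between two dark fences (y -90 to 30 mm): gap 42 mm, with sloping lips that widen it to 58 mm at the top, 49 mm above the bench. Green drive box (the pusher runs through it) at y -205 to -150 mm, 105 mm high; green end box at y 145 to 165 mm, 80 mm high.
- load_mark (a point): the loading place: on the bed's top, on the feeder's centre line, at feeder y = -25 mm, level with the blue marks (28 mm long) on both sides of the bed. The blank's centre goes here, within about 12 mm along the feed, before the stick is used. Axes as the feeder's.
- pusher (a joint): travel of the orange pusher in m: 0 at rest, grows towards the feeder's +y, up to 0.089, where it leaves a blank 1 mm short of the stop. It follows the stick's tilt in proportion (0.45 rad gives 0.089), and returns with the stick; tilting the stick right draws it back through the drive box.
- pusher_face (a point): centre of the pusher's front face (26 mm wide, 30 mm high, centre 52 mm above the bench); at rest at feeder y = -110 mm.
- stop_face (a point): foot (30 mm above the bench) of the stop wall (49 mm high) on the grey sprung carriage, axes as the feeder's, at feeder y = 120 mm when at rest. A blank fully home has its centre 70 to 71 mm before it in y.
- catch (a point): midway between two brass spring catches on the carriage, 30 mm before the stop face; they reach back to 70 mm before it, 38 to 58 mm above the bench, inside grey arms at x = 35 to 45 mm either side. They part sideways as the leading head passes and close behind it: a blank pulled back then moves 8 mm and takes the carriage with it.
- scale (a point): middle of the green band of the pull scale, on the feeder's top beside the carriage (feeder x = 67, y = 85 mm): white, green and red bands, 10 mm each, follow one another towards the feeder's -y; the carriage's black pointer rests at the outer edge of the white.
- carriage (a joint): how far the carriage has been drawn back (towards the feeder's -y), in m: 0 at rest, stop at 0.030. A spring resists: 500 N/m and 1 N preload. The pointer is on it: the green band is 0.010 to 0.020 (6 to 11 N), the red one 0.020 to 0.030.
- console: fixed green control console, 100 x 160 mm; origin at bench level, z up, its front faces its own -x. Its grey face slopes down 40 degrees towards the front. A yellow hoop of 14 mm tube guards the stick, which therefore cannot be taken from straight above, only along its own axis from the front.
- hoop_bar (a point): middle of the hoop's cross bar: in the console's frame x = -58, z = 265 mm, along y from -85 to 85 mm; from its ends the side tubes run back to x = 52, z = 215 mm and then down behind the console.
- stick_pivot (a point): the joystick's pivot: in the console's frame at x = 0, y = 0, z = 75 mm.
- stick_grip (a point): on the axis of the red joystick grip, 100 mm from the pivot. The grip is a cylinder 28 mm in diameter from 46 to 130 mm from the pivot. At centre the stick leans 40 degrees from vertical towards the console's -x (square to the sloping face).
- stick (a joint): tilt of the stick in rad about the console's fore-and-aft line in its sloping face: 0 centred, positive to the console's +y (left as seen from the front, the robot's side), stops at -0.45 and 0.45. Spring-centred, 0.8 N m/rad (about 4 N at the grip at full tilt, up to about 10 N in all while driving a blank).
- brown_batten: bystander: straight dark brown batten 150 x 34 x 46 mm on the stock board
- white_batten: bystander: straight white painted batten 140 x 30 x 50 mm on the stock board
- tin: bystander: paint tin, 80 mm wide, 90 mm high
- glue_bottle: bystander: glue bottle, 60 mm wide, 170 mm high
- mallet: bystander: hammer lying on the bench
- brush: bystander: dusting brush lying on the bench
- jar: bystander: terracotta pot, 80 mm wide, 100 mm high
Not all that is in view belongs to the job. Leave any yellow look-alike of the blank alone.

How it is judged:
By the outcome, as a careful person would: the job done as asked, in the order asked, and still so for the second after the job is handed in, with the robot touching nothing.
It also fails if it takes over 72 s, if anything falls off the work surface, if the arm or the gripper's body presses on something with over 40 N, if the wrist force passes 120 N, or if a joint passes its speed limit or range.

## Working session

There is one attempt and no reset: what is moved stays moved. The work goes in short steps, Python scripts to look and compute and a tool call to move; the robot and the scene stay as the last step left them, time stands still between calls to the robot, and variables do not carry over. Pictures are saved under pics/ and viewed, at most 10 in all, crops included, and the job is handed in when it is done.

Besides the shell and the picture viewer there is one more tool, called after "Request:" by a JSON object that holds its "name" and its "arguments". arm_command: Moves the arm, as the interface text tells. Scaled input: -1 to 1 covers 25 cm each way for a shift and 60 degrees each way for a turn. Its arguments: {"type":"object","properties":{"series":{"type":"array"},"grip":{"type":"number"}},"required":["series"]}

```bash
ls; mkdir -p pics; python3 - <<'E'
from workcell import *
import cv2,numpy as np
for n in("scene","top"):
    f=grab_frame(n);cv2.imwrite(f"pics/{n}0.png",f["frame"]);np.savez(f"{n}0.npz",**f)
    print(n,f["mtx"].round(1).tolist(),f["pose"].round(3).tolist(),[k for k in f])
s=get_state();print(s)
E
```

```text
pics
scene [[347.3, 0.0, 262.9], [0.0, 347.3, 190.3], [0.0, 0.0, 1.0]] [[0.565, -0.564, 0.603, 1.115], [0.825, 0.404, -0.395, -0.486], [-0.021, 0.72, 0.693, 0.906], [0.0, 0.0, 0.0, 1.0]] ['frame', 'z_map', 'mtx', 'pose']
top [[477.4, 0.0, 256.7], [0.0, 477.4, 182.4], [0.0, 0.0, 1.0]] [[0.0, 0.991, -0.132, 0.229], [-1.0, 0.001, 0.008, -0.064], [0.008, 0.132, 0.991, 1.896], [0.0, 0.0, 0.0, 1.0]] ['frame', 'z_map', 'mtx', 'pose']
{'t': 0.1, 'joint_positions': array([ 1.07190068e+00,  8.78884836e-02,  1.37212855e+00, -6.65172902e-06,
        1.68358051e+00, -1.03146889e-01]), 'joint_velocities': array([ 5.06507478e-04, -5.88899095e-04, -3.17147547e-03,  5.62386349e-05,
       -2.04919800e-04, -6.74544315e-04]), 'joint_torque': array([ 2.15664884e-03, -3.53014255e+01, -3.14219105e+01, -2.29497327e-04,
        7.94061169e-03, -4.01868704e-05]), 'ee_pos': array([0.21185209, 0.50710546, 0.2442392 ]), 'tcp_rot': array([-3.13959774e+00, -1.99855754e-04,  2.74584295e+00]), 'force': array([1.24967699, 0.28504969, 0.4665972 ]), 'ft_torque': array([ 0.02518437,  0.02331497, -0.00831806]), 'grasp_force': 0.0, 'grip_width': 1.002834250357083}
```

View pics/scene0.png

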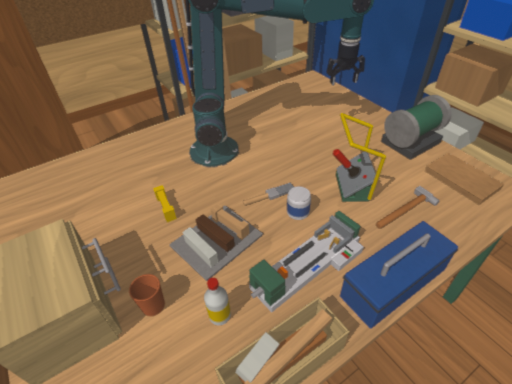

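View pics/top0.png

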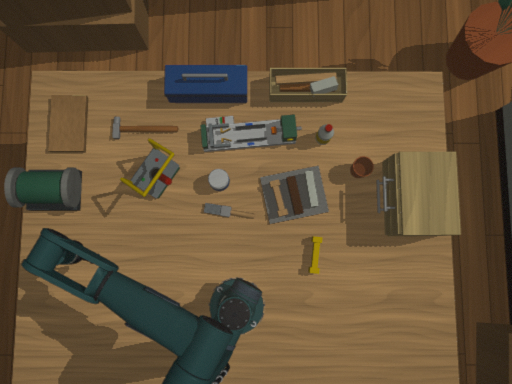

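The top view shows three pieces on the stock board: a pale dog-bone at (278,197), a dark brown batten at (295,195) and a white batten at (312,188). The yellow look-alike lies off the board at (316,255). The pale dog-bone fits the blank. The feeder spans (207,135) to (290,128), with its drive box on the right. The console is at (152,172).

```bash
cat > h.py <<'E'
import numpy as np,cv2
def load(n): return dict(np.load(n+".npz"))
def cloud(f):
    K=f["mtx"];z=f["z_map"];v,u=np.mgrid[:z.shape[0],:z.shape[1]]
    p=np.stack([(u-K[0,2])/K[0,0]*z,-(v-K[1,2])/K[1,1]*z,-z],-1)
    return p@f["pose"][:3,:3].T+f["pose"][:3,3]
def ray(f,uv,h):
    K=f["mtx"];uv=np.atleast_2d(uv).astype(float)
    d=np.c_[(uv[:,0]-K[0,2])/K[0,0],-(uv[:,1]-K[1,2])/K[1,1],-np.ones(len(uv))]@f["pose"][:3,:3].T
    o=f["pose"][:3,3];return o+d*((h-o[2])/d[:,2])[:,None]
def proj(f,p):
    q=(np.atleast_2d(p)-f["pose"][:3,3])@f["pose"][:3,:3];K=f["mtx"]
    return np.c_[K[0,0]*q[:,0]/-q[:,2]+K[0,2],-K[1,1]*q[:,1]/-q[:,2]+K[1,2]]
def hsv(f): return cv2.cvtColor(f["frame"],cv2.COLOR_BGR2HSV)
def rect(P): 
    c,s,a=cv2.minAreaRect((P[:,:2]*1000).astype(np.float32)); return np.round(c,1),np.round(s,1),round(a,1),len(P)
E
python3 - <<'E'
from h import *
for n in("top0","scene0"):
    f=load(n);C=cloud(f);H=hsv(f);X,Y,Z=C[...,0],C[...,1],C[...,2]
    print(n)
    reg=lambda x0,x1,y0,y1:(X>x0)&(X<x1)&(Y>y0)&(Y<y1)
    g=(H[...,0]>55)&(H[...,0]<95)&(H[...,1]>80)
    def rep(name,m):
        k,l,st,_=cv2.connectedComponentsWithStats(m.astype(np.uint8))
        for i in range(1,k):
            if st[i,4]>12: 
                q=l==i; print(name,rect(C[q]),'mean',(C[q].mean(0)*1000).round(0),'px',np.argwhere(q).mean(0).round(0)[::-1])
    F=reg(.3,.75,-.35,.25)
    rep("green",g&F&(Z>.07))
    y=(H[...,0]>20)&(H[...,0]<32)&(H[...,1]>170)&(H[...,2]>120)
    rep("yellow",y&reg(.2,.7,-.4,.5)&(Z>.2))
    rep("red",((H[...,0]<6)|(H[...,0]>174))&(H[...,1]>150)&reg(.2,.7,.05,.5))
    rep("board",reg(.2,.5,-.3,.05)&(Z>.006)&(Z<.02))
    b=reg(.2,.5,-.3,.05)&(Z>.04)
    rep("tall",b)
f=load("top0");c=f["frame"][95:225,100:340];cv2.imwrite("pics/crop1.png",cv2.resize(c,None,fx=3.3,fy=3.3,interpolation=cv2.INTER_CUBIC))
f=load("scene0");c=f["frame"][105:305,165:400];cv2.imwrite("pics/crop2.png",cv2.resize(c,None,fx=3,fy=3,interpolation=cv2.INTER_CUBIC))
E
```

```text
top0
green (array([ 686.2, -201.3]), array([82.6, 48.4]), 9.0, 241) mean [ 687. -202.  105.] px [289. 126.]
green (array([656.8, 126.9]), array([81.3, 13.5]), 6.3, 72) mean [655. 127.  80.] px [204. 135.]
yellow (array([506.8, 307. ]), array([122.5, 178.4]), 56.0, 270) mean [489. 281. 260.] px [153. 170.]
red (array([472.6, 258. ]), array([52.1, 22. ]), 56.3, 64) mean [471. 255. 166.] px [165. 179.]
board (array([ 423.4, -190.2]), array([193.8, 189.6]), 14.6, 1022) mean [ 409. -188.   12.] px [284. 200.]
board (array([358.4,  -7.1]), array([120.1,  41.4]), 80.8, 134) mean [359.   0.  15.] px [236. 213.]
tall (array([476.1,  40.6]), array([45.8, 18.6]), 0.1, 67) mean [477.  41.  81.] px [225. 181.]
tall (array([ 344.1, -185.7]), array([118. , 312.5]), 64.1, 359) mean [ 425. -224.   67.] px [294. 195.]
tall (array([ 342.4, -208.3]), array([ 94. , 353.8]), 53.1, 197) mean [ 444. -283.   88.] px [310. 189.]
tall (array([ 349.1, -146.1]), array([ 96.1, 273.6]), 75.1, 263) mean [ 415. -162.   65.] px [278. 197.]
scene0
green (array([658.1, 122.2]), array([79.1, 12.9]), 3.9, 59) mean [658. 
[... 445 characters left out ...]
.6, -153.2]), array([180.4, 114.6]), 0.5, 488) mean [ 435. -154.   11.] px [236. 228.]
board (array([487.7,  28.3]), array([21.5,  2.7]), 2.7, 13) mean [489.  28.  14.] px [289. 214.]
board (array([ 422.2, -252.8]), array([156.7,  32.3]), 5.7, 261) mean [ 433. -253.   12.] px [210. 242.]
tall (array([480. ,  38.4]), array([23.6, 40.5]), 84.3, 110) mean [484.  35.  76.] px [290. 200.]
tall (array([ 415.8, -166.4]), array([143.4,  39.4]), 15.1, 395) mean [ 422. -167.   55.] px [229. 219.]
tall (array([ 428.6, -229.1]), array([148.7,  35.1]), 12.6, 468) mean [ 431. -231.   55.] px [213. 230.]
tall (array([ 440.3, -291.3]), array([118.5,  25.3]), 5.1, 194) mean [ 452. -289.   61.] px [200. 241.]
```

View pics/crop1.png

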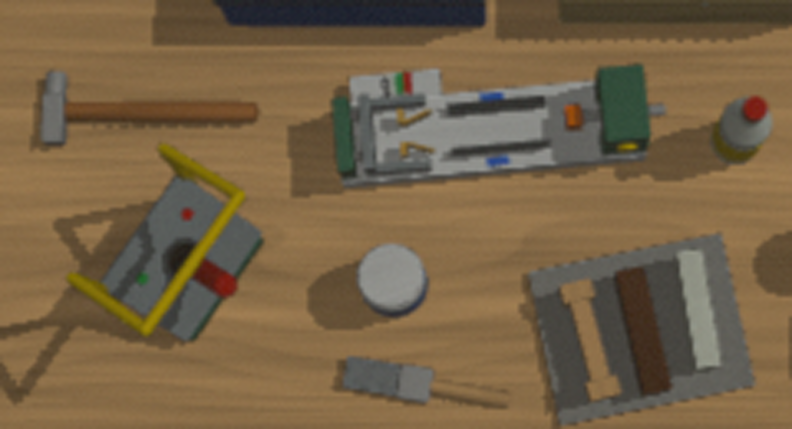

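View pics/crop2.png

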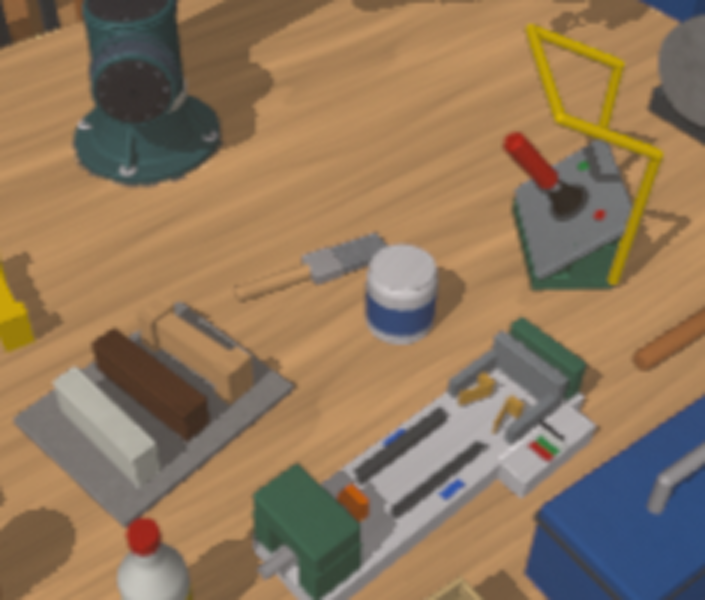

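The crop confirms the blank: the pale square-headed dog-bone at crop (592,340), which is top-view pixel (279,198). It is on the grey board beside the brown and white battens, and the yellow look-alike is off the board. I'll refine the poses next.

```bash
python3 - <<'E'
from h import *
def axis(P):
    c=P[:,:2].mean(0);w,v=np.linalg.eigh(np.cov((P[:,:2]-c).T));return c,np.degrees(np.arctan2(v[1,1],v[0,1]))
for n in("top0","scene0"):
    f=load(n);C=cloud(f);H=hsv(f);X,Y,Z=C[...,0],C[...,1],C[...,2];print(n)
    # blank
    pale=(X>.33)&(X<.5)&(Y>-.2)&(Y<-.125)&(Z>.05)&(Z<.072)&(H[...,2]>110)&(H[...,0]<25)
    P=C[pale];print("blank",rect(P),axis(P))
    # bar
    y=(H[...,0]>18)&(H[...,0]<34)&(H[...,1]>150)&(H[...,2]>80)
    m=y&(X>.3)&(X<.6)&(Y>.1)&(Y<.4)&(Z>.25)&(Z<.285)
    print("bar",rect(C[m]),axis(C[m]),Z[m].mean())
    r=((H[...,0]<8)|(H[...,0]>172))&(H[...,1]>120)&(X>.4)&(X<.55)&(Y>.18)&(Y<.33)&(Z>.11)
    P=C[r];i=P[:,2].argmax();print("stick top",P[i].round(3),P.mean(0).round(3))
    b=(H[...,0]>105)&(H[...,0]<130)&(H[...,1]>120)&(X>.58)&(X<.76)&(Y>-.2)&(Y<.1)&(Z<.06)
    k,l,st,c=cv2.connectedComponentsWithStats(b.astype(np.uint8))
    for i in range(1,k):
        if st[i,4]>5: print("blue",c[i].round(1),st[i,4],ray(f,c[i],.03)[0].round(4),C[l==i].mean(0).round(4))
    d=(H[...,2]<75)&(X>.58)&(X<.76)&(Y>-.13)&(Y<.05)&(Z>.03)&(Z<.06)
    k,l,st,c=cv2.connectedComponentsWithStats(d.astype(np.uint8))
    for i in range(1,k):
        if st[i,4]>15:print("fence",rect(C[l==i]),Z[l==i].mean().round(3))
    g=(H[...,0]>55)&(H[...,0]<95)&(H[...,1]>80)&(X>.58)&(X<.78)
    for h,y0,y1 in((.105,-.27,-.13),(.08,.08,.17)):
        m=g&(abs(Z-h)<.006)&(Y>y0)&(Y<y1);print("box",rect(C[m]),C[m].mean(0).round(4))
E
```

```text
top0
blank (array([ 415.5, -163.6]), array([139.4,  34.8]), 14.4, 222) (array([ 0.41619579, -0.16300093]), np.float64(-165.0387641954707))
bar (array([487.8, 283.4]), array([ 64.2, 183.8]), 56.8, 279) (array([0.47773926, 0.26978949]), np.float64(147.2340186786388)) 0.26682617966311595
stick top [0.458 0.249 0.185] [0.471 0.257 0.164]
blue [248.8 123.8] 10 [ 0.7146 -0.048   0.03  ] [ 0.7143 -0.048   0.0313]
blue [250.1 143.4] 10 [ 0.6345 -0.0533  0.03  ] [ 0.6348 -0.0533  0.0286]
fence (array([699.2, -53.1]), array([ 15.1, 113.2]), 7.2, 91) 0.044
fence (array([647.3, -58.9]), array([ 13.7, 115.5]), 5.8, 63) 0.045
box (array([ 686.2, -201.3]), array([82.6, 48.4]), 9.0, 190) [ 0.6875 -0.2002  0.1052]
box (array([656.8, 126.9]), array([81.3, 13.5]), 6.3, 61) [0.6551 0.1265 0.0802]
scene0
blank (array([ 415.6, -165.6]), array([143.2,  39. ]), 14.5, 322) (array([ 0.41979547, -0.16632092]), np.float64(-165.70917086352995))
bar (array([488.4, 273.7]), array([ 52.2, 182.2]), 57.3, 222) (array([0.4904418, 0.2588973]), np.float64(146.5663019763332)) 0.2650738001207142
stick top [0.464 0.243 0.178] [0.483 0.256 0.149]
blue [296.  250.5] 6 [ 0.633  -0.0555  0.03  ] [ 0.6344 -0.0568  0.0326]
blue [314.9 267.7] 18 [ 0.7138 -0.0485  0.03  ] [ 0.714  -0.0488  0.0305]
fence (array([650.7, -61.8]), array([ 10.4, 113.3]), 6.6, 112) 0.042
fence (array([703.1, -56.7]), array([  9.8, 115.5]), 6.5, 74) 0.045
box (array([ 691. , -206.7]), array([81.4, 50.2]), 4.9, 448) [ 0.6945 -0.2085  0.1044]
box (array([658.1, 122.2]), array([79.1, 12.9]), 3.9, 59) [0.6581 0.1222 0.079 ]
```

Request:
{"name": "arm_command", "arguments": {"series": [{"tx": 0.054, "ty": -0.179, "yaw": -0.16}, {"tx": 0.108, "ty": -0.358, "yaw": -0.32}, {"tx": 0.163, "ty": -0.537, "yaw": -0.48}, {"tx": 0.217, "ty": -0.716, "yaw": -0.64}, {"tx": 0.271, "ty": -0.895, "yaw": -0.79}], "grip": 0.18}}

```text
$.series[0]: bad value
```

Request:
{"name": "arm_command", "arguments": {"series": [{"tx": 0.054, "ty": -0.179, "yaw": -0.16}, {"tx": 0.108, "ty": -0.358, "yaw": -0.32}, {"tx": 0.163, "ty": -0.537, "yaw": -0.48}, {"tx": 0.217, "ty": -0.716, "yaw": -0.64}, {"tx": 0.271, "ty": -0.895, "yaw": -0.79}]}}

```text
$.series[0]: bad value
```

Request:
{"name": "arm_command", "arguments": {"series": [{"tx": 0.054, "ty": -0.179, "yaw": -0.16}, {"tx": 0.108, "ty": -0.358, "yaw": -0.32}, {"tx": 0.163, "ty": -0.537, "yaw": -0.48}, {"tx": 0.217, "ty": -0.716, "yaw": -0.64}, {"tx": 0.271, "ty": -0.895, "yaw": -0.79}]}}

```text
$.series[0]: bad value
```

Request:
{"name": "arm_command", "arguments": {"series": [{"tx": 0.054, "ty": -0.179, "tz": 0, "yaw": -0.16}, {"tx": 0.108, "ty": -0.358, "tz": 0, "yaw": -0.32}, {"tx": 0.163, "ty": -0.537, "tz": 0, "yaw": -0.48}, {"tx": 0.217, "ty": -0.716, "tz": 0, "yaw": -0.64}, {"tx": 0.271, "ty": -0.895, "tz": 0, "yaw": -0.79}], "grip": 0.18}}

```text
t: 0.72
ee_pos: [0.2798, 0.2822, 0.2448]
tcp_rot: [-3.141, 0.0, 1.914]
force: [-0.1, -0.3, 0.7]
grip_width: 0.592
grasp_force: 0.0
```

Request:
{"name": "arm_command", "arguments": {"series": [{"tx": 0.054, "ty": -0.179, "tz": 0, "yaw": -0.16}, {"tx": 0.108, "ty": -0.358, "tz": 0, "yaw": -0.32}, {"tx": 0.163, "ty": -0.537, "tz": 0, "yaw": -0.48}, {"tx": 0.217, "ty": -0.716, "tz": 0, "yaw": -0.64}, {"tx": 0.271, "ty": -0.895, "tz": 0, "yaw": -0.79}]}}

```text
t: 1.35
ee_pos: [0.3475, 0.0585, 0.245]
tcp_rot: [3.142, -0.0, 1.086]
force: [1.2, 0.3, -1.1]
grip_width: 0.59
grasp_force: 0.0
```

Request:
{"name": "arm_command", "arguments": {"series": [{"tx": 0.054, "ty": -0.179, "tz": 0, "yaw": -0.16}, {"tx": 0.108, "ty": -0.358, "tz": 0, "yaw": -0.32}, {"tx": 0.163, "ty": -0.537, "tz": 0, "yaw": -0.48}, {"tx": 0.217, "ty": -0.716, "tz": 0, "yaw": -0.64}, {"tx": 0.271, "ty": -0.895, "tz": 0, "yaw": -0.79}]}}

```text
t: 1.98
ee_pos: [0.4153, -0.1653, 0.2449]
tcp_rot: [-3.141, 0.0, 0.258]
force: [-0.4, 0.5, 0.0]
grip_width: 0.592
grasp_force: 0.0
```

Request:
{"name": "arm_command", "arguments": {"series": [{"tx": 0, "ty": 0, "tz": -0.24, "yaw": 0}, {"tx": 0, "ty": 0, "tz": -0.46, "yaw": 0}, {"tx": 0, "ty": 0, "tz": -0.64, "yaw": 0}, {"tx": 0, "ty": 0, "tz": -0.74, "yaw": 0}, {"tx": 0, "ty": 0, "tz": -0.788, "yaw": 0}]}}

```text
t: 2.6
ee_pos: [0.4139, -0.163, 0.0462]
tcp_rot: [-3.139, 0.003, 0.264]
force: [0.2, -0.4, -0.7]
grip_width: 0.588
grasp_force: 0.0
```

Request:
{"name": "arm_command", "arguments": {"series": [{"tx": 0, "ty": 0, "tz": 0, "yaw": 0}, {"tx": 0, "ty": 0, "tz": 0, "yaw": 0}, {"tx": 0, "ty": 0, "tz": 0, "yaw": 0}, {"tx": 0, "ty": 0, "tz": 0, "yaw": 0}, {"tx": 0, "ty": 0, "tz": 0, "yaw": 0}], "grip": -1}}

```text
t: 3.22
ee_pos: [0.4161, -0.1642, 0.0496]
tcp_rot: [3.14, -0.002, 0.264]
force: [0.2, -1.2, 5.2]
grip_width: 0.243
grasp_force: 62.5
```

Request:
{"name": "arm_command", "arguments": {"series": [{"tx": 0, "ty": 0, "tz": 0.1, "yaw": 0}, {"tx": 0, "ty": 0, "tz": 0.25, "yaw": 0}, {"tx": 0, "ty": 0, "tz": 0.4, "yaw": 0}, {"tx": 0, "ty": 0, "tz": 0.52, "yaw": 0}, {"tx": 0, "ty": 0, "tz": 0.6, "yaw": 0}]}}

```text
t: 3.85
ee_pos: [0.4155, -0.1638, 0.1997]
tcp_rot: [3.141, -0.001, 0.264]
force: [-1.1, -0.3, -0.6]
grip_width: 0.242
grasp_force: 61.7
```

Request:
{"name": "arm_command", "arguments": {"series": [{"tx": 0.17, "ty": 0.07, "tz": 0, "yaw": 0.15}, {"tx": 0.34, "ty": 0.14, "tz": 0, "yaw": 0.3}, {"tx": 0.51, "ty": 0.21, "tz": 0, "yaw": 0.45}, {"tx": 0.68, "ty": 0.28, "tz": 0, "yaw": 0.6}, {"tx": 0.8, "ty": 0.34, "tz": 0, "yaw": 0.75}]}}

```text
t: 4.47
ee_pos: [0.6165, -0.0778, 0.197]
tcp_rot: [-3.14, 0.001, 1.055]
force: [0.1, -0.2, -0.4]
grip_width: 0.241
grasp_force: 61.8
```

Request:
{"name": "arm_command", "arguments": {"series": [{"tx": 0.08, "ty": 0.04, "tz": 0, "yaw": 0.15}, {"tx": 0.15, "ty": 0.07, "tz": 0, "yaw": 0.3}, {"tx": 0.2, "ty": 0.1, "tz": 0, "yaw": 0.45}, {"tx": 0.234, "ty": 0.112, "tz": 0, "yaw": 0.595}, {"tx": 0.234, "ty": 0.112, "tz": 0, "yaw": 0.595}]}}

```text
t: 5.1
ee_pos: [0.6738, -0.0504, 0.197]
tcp_rot: [-3.14, -0.001, 1.671]
force: [-0.1, -0.3, -0.6]
grip_width: 0.242
grasp_force: 61.8
```

```bash
python3 - <<'E'
from workcell import *
from h import *
s=get_state();print(s["t"],s["ee_pos"].round(4),np.degrees(s["tcp_rot"]).round(2),s["force"],s["grip_width"])
ims=[]
for n in("scene","top"):
    f=grab_frame(n);np.savez(n+"1.npz",**f)
    c=f["frame"][180:310,230:380] if n=="scene" else f["frame"][90:190,190:310]
    ims.append(cv2.resize(c,(400,400*c.shape[0]//c.shape[1]),interpolation=cv2.INTER_CUBIC)[:330])
h=min(i.shape[0] for i in ims)
cv2.imwrite("pics/carry.png",np.hstack([i[:h] for i in ims]))
E
```

```text
5.1 [ 0.6738 -0.0504  0.197 ] [-1.7989e+02 -3.0000e-02  9.5750e+01] [-0.06957104 -0.27975437 -0.58067916] 0.24150249314656747
```

View pics/carry.png

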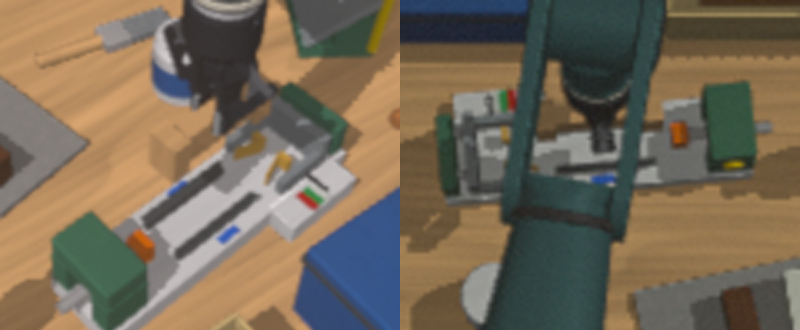

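The scene crop (left) shows the blank held squarely with its rear head at (172,150), above the near end of the fences and in line with the bed. The stock board and feeder are undisturbed. I'll lower it now.

Request:
{"name": "arm_command", "arguments": {"series": [{"tx": 0, "ty": 0, "tz": -0.15, "yaw": 0}, {"tx": 0, "ty": 0, "tz": -0.28, "yaw": 0}, {"tx": 0, "ty": 0, "tz": -0.38, "yaw": 0}, {"tx": 0, "ty": 0, "tz": -0.45, "yaw": 0}, {"tx": 0, "ty": 0, "tz": -0.48, "yaw": 0}]}}

```text
t: 5.82
ee_pos: [0.6731, -0.0509, 0.0772]
tcp_rot: [-3.14, -0.0, 1.671]
force: [0.4, 0.8, -0.6]
grip_width: 0.246
grasp_force: 61.8
```

Request:
{"name": "arm_command", "arguments": {"series": [{"tx": 0, "ty": 0, "tz": -0.01, "yaw": 0}, {"tx": 0, "ty": 0, "tz": -0.02, "yaw": 0}, {"tx": 0, "ty": 0, "tz": -0.03, "yaw": 0}, {"tx": 0, "ty": 0, "tz": -0.04, "yaw": 0}, {"tx": 0, "ty": 0, "tz": -0.04, "yaw": 0}]}}

```text
t: 6.45
ee_pos: [0.6737, -0.0507, 0.0681]
tcp_rot: [-3.141, -0.0, 1.672]
force: [0.3, 0.4, -1.2]
grip_width: 0.244
grasp_force: 61.8
```

Request:
{"name": "arm_command", "arguments": {"series": [{"tx": 0, "ty": 0, "tz": -0.005, "yaw": 0}, {"tx": 0, "ty": 0, "tz": -0.01, "yaw": 0}, {"tx": 0, "ty": 0, "tz": -0.01, "yaw": 0}]}}

```text
t: 6.82
ee_pos: [0.674, -0.0508, 0.0676]
tcp_rot: [3.14, 0.0, 1.672]
force: [-3.3, 0.2, 5.3]
grip_width: 0.242
grasp_force: 62.5
```

Request:
{"name": "arm_command", "arguments": {"series": [{"tx": 0, "ty": 0, "tz": 0.004, "yaw": 0}, {"tx": 0, "ty": 0, "tz": 0.008, "yaw": 0}, {"tx": 0, "ty": 0, "tz": 0.01, "yaw": 0}, {"tx": 0, "ty": 0, "tz": 0.01, "yaw": 0}], "grip": 0.0}}

```text
t: 7.32
ee_pos: [0.6738, -0.0507, 0.0682]
tcp_rot: [-3.142, -0.0, 1.672]
force: [-0.3, 0.1, 0.3]
grip_width: 0.502
grasp_force: 0.0
```

Request:
{"name": "arm_command", "arguments": {"series": [{"tx": 0, "ty": 0, "tz": 0.1, "yaw": 0}, {"tx": 0, "ty": 0, "tz": 0.3, "yaw": 0}, {"tx": 0, "ty": 0, "tz": 0.5, "yaw": 0}, {"tx": 0, "ty": 0, "tz": 0.7, "yaw": 0}, {"tx": 0, "ty": 0, "tz": 0.9, "yaw": 0}]}}

```text
t: 7.95
ee_pos: [0.6736, -0.0507, 0.2949]
tcp_rot: [3.141, 0.0, 1.672]
force: [0.7, 0.1, -0.3]
grip_width: 0.496
grasp_force: 0.0
```

Request:
{"name": "arm_command", "arguments": {"series": [{"tx": -0.164, "ty": 0.145, "tz": 0, "yaw": 0.17}, {"tx": -0.328, "ty": 0.291, "tz": 0, "yaw": 0.34}, {"tx": -0.492, "ty": 0.436, "tz": 0, "yaw": 0.51}, {"tx": -0.656, "ty": 0.582, "tz": 0, "yaw": 0.68}, {"tx": -0.818, "ty": 0.727, "tz": 0, "yaw": 0.85}], "grip": 1}}

```text
t: 8.57
ee_pos: [0.4678, 0.132, 0.2934]
tcp_rot: [3.141, 0.0, 2.568]
force: [-1.1, 0.4, 0.7]
grip_width: 0.997
grasp_force: 0.0
```

Request:
{"name": "arm_command", "arguments": {"series": [{"tx": 0, "ty": 0, "tz": -0.15, "yaw": 0}, {"tx": 0, "ty": 0, "tz": -0.3, "yaw": 0}, {"tx": 0, "ty": 0, "tz": -0.45, "yaw": 0}, {"tx": 0, "ty": 0, "tz": -0.56, "yaw": 0}, {"tx": 0, "ty": 0, "tz": -0.616, "yaw": 0}]}}

```text
t: 9.2
ee_pos: [0.4683, 0.1308, 0.1375]
tcp_rot: [-3.14, -0.002, 2.563]
force: [0.5, -0.3, -0.0]
grip_width: 0.997
grasp_force: 0.0
```

```bash
cat > look.py <<'E'
import sys
from workcell import *
from h import *
s=get_state();print(round(s["t"],2),s["ee_pos"].round(4),np.degrees(s["tcp_rot"]).round(2),s["force"].round(1),round(s["grip_width"],3))
L=np.array([.674,-.0515]);yd=np.array([-.096,.995]);xd=np.array([.995,.096])
O=np.array([.5076,.3087]);cx=np.array([.545,.839]);cy=np.array([-.839,.545])
F={}
for n in("scene","top"):
    f=F[n]=grab_frame(n);np.savez(n+"N.npz",**f)
    C=cloud(f);H=hsv(f);X,Y,Z=C[...,0],C[...,1],C[...,2]
    q=(C[...,:2]-L);fy=q@yd-.025;fx=q@xd
    p=(abs(fx)<.025)&(fy>-.16)&(fy<.14)&(Z>.073)&(Z<.09)&(H[...,0]>8)&(H[...,0]<25)&(H[...,1]>60)
    if p.sum()>10: print(n,"blank fy",np.percentile(fy[p],[1,99]).round(4),"fx",np.percentile(fx[p],[1,99]).round(4),p.sum())
    o=(abs(fx)<.025)&(fy>-.16)&(fy<.1)&(Z>.035)&(H[...,0]<14)&(H[...,1]>180)
    if o.sum()>3: print(n,"pusher front",fy[o].max().round(4),o.sum())
    r=((H[...,0]<8)|(H[...,0]>172))&(H[...,1]>120)&(X>.38)&(X<.56)&(Y>.15)&(Y<.35)&(Z>.11)
    if r.sum()>5:
        w=C[r][...,:2]-O;print(n,"stick console xy",(w@cx).mean().round(4),(w@cy).mean().round(4),"cy at top",(w@cy)[Z[r]>Z[r].max()-.02].mean().round(4))
w=s["ee_pos"][:2]-O;print("tcp console",(w@cx).round(4),(w@cy).round(4))
if len(sys.argv)>1:
    a=cv2.resize(F["scene"]["frame"][95:310,230:400],(425,537),interpolation=cv2.INTER_CUBIC)
    b=cv2.resize(F["top"]["frame"][90:235,100:200],(370,537),interpolation=cv2.INTER_CUBIC)
    cv2.imwrite("pics/"+sys.argv[1]+".png",np.hstack([a,b]))
E
python3 look.py pre
```

```text
9.2 [0.4683 0.1308 0.1375] [-1.7990e+02 -1.2000e-01  1.4682e+02] [ 0.5 -0.3 -0. ] 0.997
scene blank fy [-0.0965  0.0425] fx [-0.017   0.0178] 339
scene pusher front -0.1115 49
scene stick console xy -0.0558 -0.0086 cy at top -0.0061
top blank fy [-0.0956  0.0445] fx [-0.0197  0.0167] 188
top pusher front -0.1118 12
top stick console xy -0.0638 0.0029 cy at top -0.001
tcp console -0.1706 -0.064
```

View pics/pre.png

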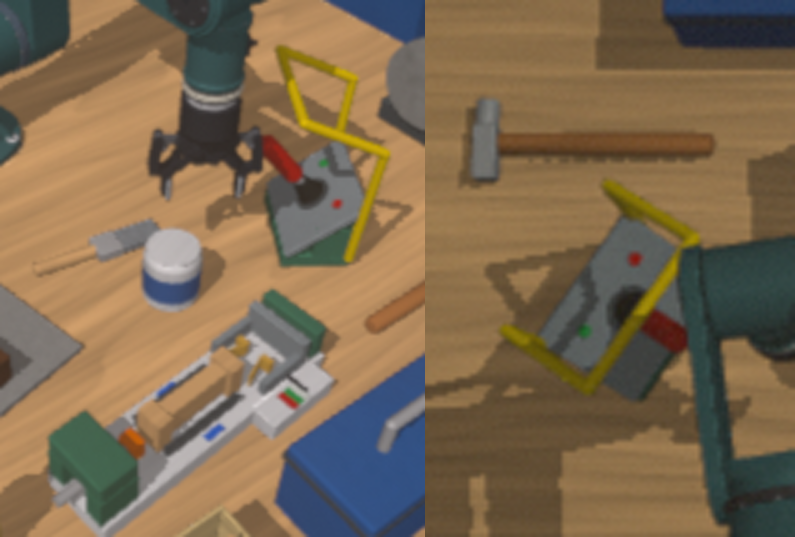

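The blank lies on the bed at feeder y about -26 mm, between the blue marks. The scene crop (left) shows the open fingers at (205,180), in front and to the right of the red stick at (285,160), clear of the hoop and the tin. I'll move forward beside the stick.

Request:
{"name": "arm_command", "arguments": {"series": [{"tx": 0.025, "ty": 0.04, "tz": 0, "yaw": 0}, {"tx": 0.05, "ty": 0.08, "tz": 0, "yaw": 0}, {"tx": 0.08, "ty": 0.12, "tz": 0, "yaw": 0}, {"tx": 0.102, "ty": 0.158, "tz": 0, "yaw": 0}]}}

```text
t: 9.8
ee_pos: [0.4956, 0.1715, 0.1397]
tcp_rot: [3.141, 0.001, 2.563]
force: [0.5, 0.8, 0.4]
grip_width: 0.997
grasp_force: 0.0
```

Request:
{"name": "arm_command", "arguments": {"series": [{"tx": -0.03, "ty": 0.02, "tz": 0, "yaw": 0}, {"tx": -0.06, "ty": 0.04, "tz": 0, "yaw": 0}, {"tx": -0.09, "ty": 0.06, "tz": 0, "yaw": 0}, {"tx": -0.117, "ty": 0.076, "tz": 0, "yaw": 0}, {"tx": -0.117, "ty": 0.076, "tz": 0, "yaw": 0}]}}

```text
t: 10.42
ee_pos: [0.465, 0.1897, 0.1395]
tcp_rot: [3.141, 0.0, 2.563]
force: [-0.2, -0.3, -0.8]
grip_width: 1.001
grasp_force: 0.0
```

```bash
python3 look.py side
```

```text
10.43 [0.465  0.1897 0.1395] [1.7999e+02 1.0000e-02 1.4686e+02] [-0.2 -0.3 -0.8] 1.001
scene blank fy [-0.0965  0.0425] fx [-0.0174  0.0181] 354
scene pusher front -0.1113 52
scene stick console xy -0.046 -0.0115 cy at top -0.0431
top blank fy [-0.1204  0.0443] fx [-0.0194  0.0164] 196
top pusher front -0.1125 14
top stick console xy -0.0802 0.0043 cy at top -0.0294
tcp console -0.1231 -0.0291
```

View pics/side.png

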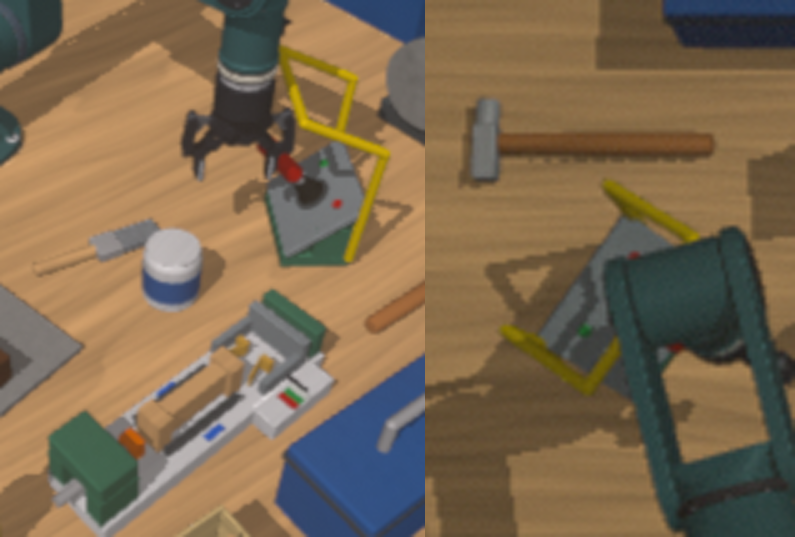

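The scene crop shows the right-hand finger overlapping the red grip at (285,160), next to it and in front of the hoop bar, with nothing tilted yet. Now I'll push towards console +y.

Request:
{"name": "arm_command", "arguments": {"series": [{"tx": -0.02, "ty": 0.013, "tz": 0, "yaw": 0}, {"tx": -0.04, "ty": 0.026, "tz": 0, "yaw": 0}, {"tx": -0.06, "ty": 0.039, "tz": 0, "yaw": 0}, {"tx": -0.08, "ty": 0.052, "tz": 0, "yaw": 0}, {"tx": -0.1, "ty": 0.065, "tz": 0, "yaw": 0}]}}

```text
t: 11.15
ee_pos: [0.4409, 0.2056, 0.1395]
tcp_rot: [3.141, 0.002, 2.562]
force: [4.0, -2.4, -0.7]
grip_width: 0.997
grasp_force: 2.4
```

```bash
python3 look.py
```

```text
11.15 [0.4409 0.2056 0.1395] [1.7997e+02 1.1000e-01 1.4679e+02] [ 4.  -2.4 -0.7] 0.997
scene blank fy [-0.075   0.0647] fx [-0.0175  0.0176] 336
scene pusher front -0.0747 40
scene stick console xy -0.0471 0.0047 cy at top -0.0134
top blank fy [-0.0693  0.068 ] fx [-0.0193  0.0157] 184
top pusher front -0.073 12
tcp console -0.1228 -0.0002
```

Request:
{"name": "arm_command", "arguments": {"series": [{"tx": -0.017, "ty": 0.011, "tz": 0, "yaw": 0}, {"tx": -0.034, "ty": 0.022, "tz": 0, "yaw": 0}, {"tx": -0.05, "ty": 0.033, "tz": 0, "yaw": 0}, {"tx": -0.067, "ty": 0.044, "tz": 0, "yaw": 0}, {"tx": -0.08, "ty": 0.053, "tz": 0, "yaw": 0}]}}

```text
t: 11.88
ee_pos: [0.4214, 0.218, 0.1389]
tcp_rot: [-3.141, 0.003, 2.561]
force: [6.9, -4.5, -3.2]
grip_width: 1.0
grasp_force: 3.2
```

```bash
python3 look.py
```

```text
11.88 [0.4214 0.218  0.1389] [-1.7995e+02  1.7000e-01  1.4674e+02] [ 6.9 -4.5 -3.2] 1.0
scene blank fy [-0.0375  0.1021] fx [-0.0175  0.0181] 324
scene pusher front -0.0369 47
scene stick console xy -0.0459 0.0195 cy at top 0.013
top blank fy [-0.0312  0.1066] fx [-0.0183  0.016 ] 178
top pusher front -0.0346 16
tcp console -0.1231 0.0228
```

Request:
{"name": "arm_command", "arguments": {"series": [{"tx": -0.01, "ty": 0.0065, "tz": 0, "yaw": 0}, {"tx": -0.02, "ty": 0.013, "tz": 0, "yaw": 0}, {"tx": -0.027, "ty": 0.0175, "tz": 0, "yaw": 0}, {"tx": -0.034, "ty": 0.022, "tz": 0, "yaw": 0}, {"tx": -0.034, "ty": 0.022, "tz": 0, "yaw": 0}]}}

```text
t: 12.6
ee_pos: [0.4134, 0.2225, 0.1389]
tcp_rot: [-3.139, 0.005, 2.56]
force: [6.6, -6.3, -2.4]
grip_width: 0.997
grasp_force: 4.1
```

```bash
python3 look.py
```

```text
12.6 [0.4134 0.2225 0.1389] [-179.88    0.27  146.7 ] [ 6.6 -6.3 -2.4] 0.997
scene blank fy [-0.0231  0.1199] fx [-0.0172  0.0182] 318
scene pusher front -0.0225 47
scene stick console xy -0.0459 0.0261 cy at top 0.0213
top blank fy [-0.0188  0.1186] fx [-0.0192  0.0164] 188
top pusher front -0.0221 15
tcp console -0.1236 0.0321
```

Request:
{"name": "arm_command", "arguments": {"series": [{"tx": -0.006, "ty": 0.004, "tz": 0, "yaw": 0}, {"tx": -0.012, "ty": 0.008, "tz": 0, "yaw": 0}, {"tx": -0.012, "ty": 0.008, "tz": 0, "yaw": 0}, {"tx": -0.012, "ty": 0.008, "tz": 0, "yaw": 0}]}}

```text
t: 13.2
ee_pos: [0.4127, 0.2227, 0.1392]
tcp_rot: [-3.139, 0.011, 2.558]
force: [12.7, -11.0, -4.6]
grip_width: 0.998
grasp_force: 7.4
```

```bash
python3 look.py
```

```text
13.2 [0.4127 0.2227 0.1392] [-179.86    0.62  146.55] [ 12.7 -11.   -4.6] 0.998
scene blank fy [-0.0229  0.1189] fx [-0.0174  0.0176] 313
scene pusher front -0.0224 48
scene stick console xy -0.0464 0.0265 cy at top 0.0271
top blank fy [-0.0295  0.1184] fx [-0.0193  0.0171] 191
top pusher front -0.0216 14
tcp console -0.1239 0.0328
```

Request:
{"name": "arm_command", "arguments": {"series": [{"tx": 0, "ty": 0, "tz": 0, "yaw": 0}, {"tx": 0, "ty": 0, "tz": 0, "yaw": 0}, {"tx": 0, "ty": 0, "tz": 0, "yaw": 0}, {"tx": 0, "ty": 0, "tz": 0, "yaw": 0}, {"tx": 0, "ty": 0, "tz": 0, "yaw": 0}]}}

```text
t: 13.92
ee_pos: [0.4127, 0.2227, 0.1391]
tcp_rot: [-3.139, 0.011, 2.558]
force: [13.2, -10.2, -3.5]
grip_width: 1.0
grasp_force: 7.4
```

Request:
{"name": "arm_command", "arguments": {"series": [{"tx": 0.03, "ty": -0.02, "tz": 0, "yaw": 0}, {"tx": 0.07, "ty": -0.045, "tz": 0, "yaw": 0}, {"tx": 0.11, "ty": -0.071, "tz": 0, "yaw": 0}, {"tx": 0.15, "ty": -0.097, "tz": 0, "yaw": 0}, {"tx": 0.19, "ty": -0.123, "tz": 0, "yaw": 0}]}}

```text
t: 14.55
ee_pos: [0.4572, 0.1956, 0.1393]
tcp_rot: [3.141, -0.0, 2.563]
force: [-0.1, -0.2, 1.6]
grip_width: 1.002
grasp_force: 0.0
```

Request:
{"name": "arm_command", "arguments": {"series": [{"tx": 0.04, "ty": -0.026, "tz": 0, "yaw": 0}, {"tx": 0.08, "ty": -0.052, "tz": 0, "yaw": 0}, {"tx": 0.11, "ty": -0.071, "tz": 0, "yaw": 0}, {"tx": 0.11, "ty": -0.071, "tz": 0, "yaw": 0}]}}

```text
t: 15.05
ee_pos: [0.4845, 0.1776, 0.1393]
tcp_rot: [3.142, -0.0, 2.562]
force: [-0.7, -0.1, -0.4]
grip_width: 1.001
grasp_force: 0.0
```

Request:
{"name": "arm_command", "arguments": {"series": [{"tx": -0.03, "ty": -0.045, "tz": 0, "yaw": 0}, {"tx": -0.06, "ty": -0.092, "tz": 0, "yaw": 0}, {"tx": -0.09, "ty": -0.138, "tz": 0, "yaw": 0}, {"tx": -0.12, "ty": -0.185, "tz": 0, "yaw": 0}]}}

```text
t: 15.55
ee_pos: [0.4533, 0.1309, 0.1395]
tcp_rot: [3.141, 0.0, 2.562]
force: [0.7, 0.3, -0.2]
grip_width: 0.997
grasp_force: 0.0
```

```bash
python3 look.py home
```

```text
15.55 [0.4533 0.1309 0.1395] [1.7999e+02 1.0000e-02 1.4682e+02] [ 0.7  0.3 -0.2] 0.997
scene blank fy [-0.0227  0.119 ] fx [-0.0174  0.0182] 314
scene pusher front -0.1138 51
scene stick console xy -0.0576 -0.0077 cy at top -0.0045
top blank fy [-0.1085  0.1186] fx [-0.0194  0.0177] 189
top pusher front -0.1125 17
top stick console xy -0.0636 0.0028 cy at top 0.0002
tcp console -0.1788 -0.0513
```

View pics/home.png

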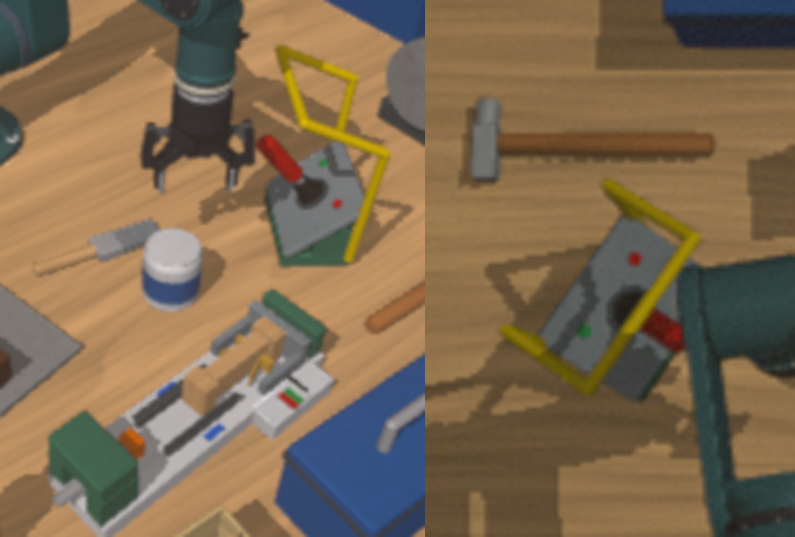

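The blank is home, spanning feeder y -22 to 119 mm. The pusher is back at rest and the stick is back at centre; the scene crop shows the blank under the brass catches at (265,365). I'll go over and grip the rear of the waist.

Request:
{"name": "arm_command", "arguments": {"series": [{"tx": 0, "ty": 0, "tz": 0.15, "yaw": 0}, {"tx": 0, "ty": 0, "tz": 0.32, "yaw": 0}, {"tx": 0, "ty": 0, "tz": 0.48, "yaw": 0}, {"tx": 0, "ty": 0, "tz": 0.6, "yaw": 0}], "grip": 0}}

```text
t: 16.15
ee_pos: [0.4545, 0.1319, 0.2916]
tcp_rot: [3.139, 0.002, 2.563]
force: [0.5, -1.1, -0.2]
grip_width: 0.503
grasp_force: 0.0
```

Request:
{"name": "arm_command", "arguments": {"series": [{"tx": 0.173, "ty": -0.112, "tz": 0, "yaw": -0.171}, {"tx": 0.347, "ty": -0.225, "tz": 0, "yaw": -0.342}, {"tx": 0.52, "ty": -0.337, "tz": 0, "yaw": -0.513}, {"tx": 0.694, "ty": -0.45, "tz": 0, "yaw": -0.684}, {"tx": 0.867, "ty": -0.562, "tz": 0, "yaw": -0.855}]}}

```text
t: 16.77
ee_pos: [0.6723, -0.0097, 0.2892]
tcp_rot: [3.141, -0.0, 1.661]
force: [-0.2, 0.0, 0.9]
grip_width: 0.498
grasp_force: 0.0
```

Request:
{"name": "arm_command", "arguments": {"series": [{"tx": 0, "ty": 0, "tz": -0.1, "yaw": 0}, {"tx": 0, "ty": 0, "tz": -0.25, "yaw": 0}, {"tx": 0, "ty": 0, "tz": -0.4, "yaw": 0}, {"tx": 0, "ty": 0, "tz": -0.5, "yaw": 0}, {"tx": 0, "ty": 0, "tz": -0.5, "yaw": 0}]}}

```text
t: 17.4
ee_pos: [0.6693, -0.0085, 0.1608]
tcp_rot: [-3.135, -0.001, 1.667]
force: [0.3, 0.5, -0.3]
grip_width: 0.498
grasp_force: 0.0
```

Request:
{"name": "arm_command", "arguments": {"series": [{"tx": 0, "ty": 0, "tz": -0.12, "yaw": 0}, {"tx": 0, "ty": 0, "tz": -0.23, "yaw": 0}, {"tx": 0, "ty": 0, "tz": -0.31, "yaw": 0}, {"tx": 0, "ty": 0, "tz": -0.36, "yaw": 0}, {"tx": 0, "ty": 0, "tz": -0.378, "yaw": 0}]}}

```text
t: 18.02
ee_pos: [0.6709, -0.0088, 0.0697]
tcp_rot: [3.141, 0.0, 1.667]
force: [0.2, -0.5, 0.5]
grip_width: 0.5
grasp_force: 0.0
```

```bash
python3 - <<'E'
from workcell import *
s=get_state();print(s["ee_pos"].round(4),s["force"].round(1))
from h import *
L=np.array([.674,-.0515]);print((s["ee_pos"][:2]-L)@np.array([-.096,.995])-.025,(s["ee_pos"][:2]-L)@np.array([.995,.096]))
E
```

```text
[ 0.6709 -0.0088  0.0697] [ 0.2 -0.5  0.5]
0.01781259749183873 0.0010569969234575161
```

Aligned, with the TCP at feeder y about 18 mm, z 0.070 and lateral offset 1 mm. Closing.

Request:
{"name": "arm_command", "arguments": {"series": [{"tx": 0, "ty": 0, "tz": 0, "yaw": 0}, {"tx": 0, "ty": 0, "tz": 0, "yaw": 0}, {"tx": 0, "ty": 0, "tz": 0, "yaw": 0}, {"tx": 0, "ty": 0, "tz": 0, "yaw": 0}, {"tx": 0, "ty": 0, "tz": 0, "yaw": 0}], "grip": -1}}

```text
t: 18.65
ee_pos: [0.6714, -0.0089, 0.0709]
tcp_rot: [3.14, 0.0, 1.667]
force: [0.1, -0.5, 3.9]
grip_width: 0.238
grasp_force: 63.0
```

Request:
{"name": "arm_command", "arguments": {"series": [{"tx": 0.0008, "ty": -0.008, "tz": 0, "yaw": 0}, {"tx": 0.0016, "ty": -0.016, "tz": 0, "yaw": 0}, {"tx": 0.0024, "ty": -0.024, "tz": 0, "yaw": 0}, {"tx": 0.003, "ty": -0.032, "tz": 0, "yaw": 0}, {"tx": 0.0038, "ty": -0.04, "tz": 0, "yaw": 0}]}}

```text
t: 19.27
ee_pos: [0.6722, -0.0171, 0.0709]
tcp_rot: [3.14, -0.003, 1.668]
force: [-0.1, 5.4, 5.7]
grip_width: 0.242
grasp_force: 63.3
```

Request:
{"name": "arm_command", "arguments": {"series": [{"tx": 0.0008, "ty": -0.008, "tz": 0, "yaw": 0}, {"tx": 0.0016, "ty": -0.016, "tz": 0, "yaw": 0}, {"tx": 0.0024, "ty": -0.024, "tz": 0, "yaw": 0}, {"tx": 0.003, "ty": -0.032, "tz": 0, "yaw": 0}, {"tx": 0.003, "ty": -0.032, "tz": 0, "yaw": 0}]}}

```text
t: 19.9
ee_pos: [0.6728, -0.0232, 0.0709]
tcp_rot: [3.14, -0.006, 1.669]
force: [-1.3, 9.1, 6.4]
grip_width: 0.242
grasp_force: 63.3
```

```bash
cat > scale.py <<'E'
import sys
from workcell import *
from h import *
s=get_state();print(s["ee_pos"].round(4),s["force"].round(1))
L=np.array([.674,-.0515]);yd=np.array([-.096,.995]);xd=np.array([.995,.096])
f=grab_frame("scene")
S=L+.067*xd+.11*yd; S=np.r_[S,.05]
C=cloud(f);q=C[...,:2]-L;fy=q@yd-.025;fx=q@xd;Z=C[...,2];H=hsv(f)
# stop wall on the carriage: rear edge near top of wall
w=(abs(fx)<.04)&(fy>.08)&(fy<.16)&(Z>.07)&(Z<.085)&(H[...,1]<60)
print("wall top fy",np.percentile(fy[w],[2,50,98]).round(4) if w.sum()>5 else None,w.sum())
m=(fx>.045)&(fx<.09)&(fy>.05)&(fy<.13)
for n,k in(("green",(H[...,0]>45)&(H[...,0]<85)&(H[...,1]>100)),("red",((H[...,0]<8)|(H[...,0]>172))&(H[...,1]>120)),("black",H[...,2]<60)):
    k=k&m; print(n,k.sum(),fy[k].mean().round(4) if k.sum() else None,np.median(fx[k]).round(4) if k.sum() else None,Z[k].mean().round(3) if k.sum() else None)
if len(sys.argv)>1:
    u,v=proj(f,S)[0].astype(int);c=f["frame"][v-40:v+40,u-55:u+45]
    cv2.imwrite("pics/"+sys.argv[1]+".png",cv2.resize(c,None,fx=7,fy=7,interpolation=cv2.INTER_CUBIC))
E
python3 scale.py s1
```

```text
[ 0.6728 -0.0232  0.0709] [-1.3  9.1  6.4]
wall top fy [0.1097 0.1164 0.1585] 120
green 11 0.0859 0.0658 0.03
red 14 0.0749 0.0691 0.031
black 0 None None None
```

View pics/s1.png

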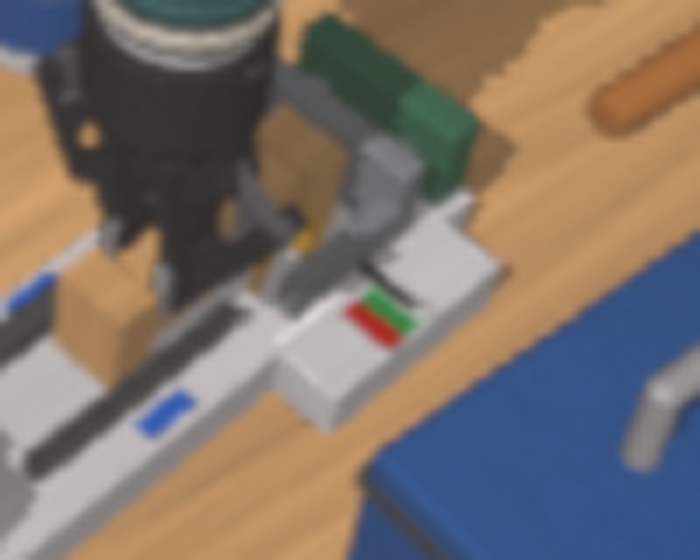

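The pointer at (390,283) is about 9.5 mm short of the centre of the green at (390,310), so the carriage is drawn about 5.5 mm. That fits the 14 mm of hand travel. I'll draw about 9 to 10 mm more.

Request:
{"name": "arm_command", "arguments": {"series": [{"tx": 0.0008, "ty": -0.008, "tz": 0, "yaw": 0}, {"tx": 0.0016, "ty": -0.016, "tz": 0, "yaw": 0}, {"tx": 0.0024, "ty": -0.024, "tz": 0, "yaw": 0}, {"tx": 0.0032, "ty": -0.032, "tz": 0, "yaw": 0}, {"tx": 0.0038, "ty": -0.039, "tz": 0, "yaw": 0}]}}

```text
t: 20.58
ee_pos: [0.6736, -0.0302, 0.0709]
tcp_rot: [3.14, -0.01, 1.67]
force: [-1.3, 15.9, 6.6]
grip_width: 0.242
grasp_force: 63.4
```

```bash
python3 scale.py s2
```

```text
[ 0.6736 -0.0302  0.0709] [-1.3 15.9  6.6]
wall top fy [0.1027 0.109  0.1593] 124
green 8 0.0845 0.0702 0.032
red 14 0.0746 0.0694 0.031
black 0 None None None
```

View pics/s2.png

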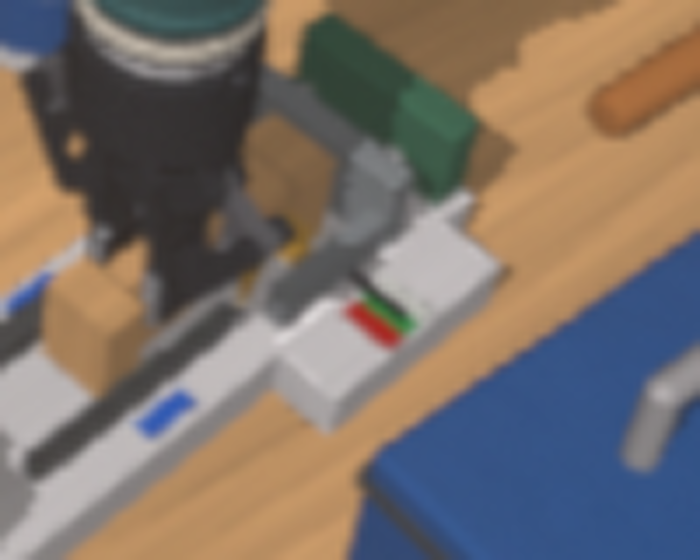

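The pointer at (385,295) has just entered the green, at about 12.5 mm. I'll draw 2.5 mm more to centre it and check that against the carriage wall's rest position.

Request:
{"name": "arm_command", "arguments": {"series": [{"tx": 0.0005, "ty": -0.005, "tz": 0, "yaw": 0}, {"tx": 0.001, "ty": -0.01, "tz": 0, "yaw": 0}, {"tx": 0.001, "ty": -0.012, "tz": 0, "yaw": 0}, {"tx": 0.001, "ty": -0.012, "tz": 0, "yaw": 0}]}}

```text
t: 21.12
ee_pos: [0.6738, -0.0324, 0.0709]
tcp_rot: [3.14, -0.011, 1.67]
force: [-2.4, 15.5, 7.2]
grip_width: 0.241
grasp_force: 63.5
```

```bash
sed -i 's/^f=grab_frame("scene")/f=load("sceneN") if "old" in sys.argv else grab_frame("scene")/; s/if len(sys.argv)>1:/if 0:/' scale.py; python3 scale.py old; python3 scale.py
```

```text
[ 0.6738 -0.0324  0.0709] [-2.4 15.5  7.2]
wall top fy [0.1162 0.1239 0.1574] 104
green 10 0.0847 0.0681 0.032
red 14 0.0748 0.0687 0.031
black 0 None None None
[ 0.6738 -0.0324  0.0709] [-2.4 15.5  7.2]
wall top fy [0.0998 0.1076 0.1593] 126
green 2 0.0846 0.0771 0.032
red 15 0.0752 0.068 0.031
black 0 None None None
```

The carriage wall has moved about 16 mm from rest and the hand travel gives about 14.5 mm. The pointer now covers the green and the red is fully visible. Hold, then ease back to home.

Request:
{"name": "arm_command", "arguments": {"series": [{"tx": 0, "ty": 0, "tz": 0, "yaw": 0}, {"tx": 0, "ty": 0, "tz": 0, "yaw": 0}, {"tx": 0, "ty": 0, "tz": 0, "yaw": 0}, {"tx": 0, "ty": 0, "tz": 0, "yaw": 0}, {"tx": 0, "ty": 0, "tz": 0, "yaw": 0}]}}

```text
t: 21.8
ee_pos: [0.6738, -0.0324, 0.0709]
tcp_rot: [3.14, -0.011, 1.67]
force: [-3.1, 16.4, 7.3]
grip_width: 0.242
grasp_force: 63.5
```

Request:
{"name": "arm_command", "arguments": {"series": [{"tx": 0, "ty": 0, "tz": 0, "yaw": 0}, {"tx": 0, "ty": 0, "tz": 0, "yaw": 0}, {"tx": 0, "ty": 0, "tz": 0, "yaw": 0}]}}

```text
t: 22.18
ee_pos: [0.6738, -0.0324, 0.0709]
tcp_rot: [3.14, -0.011, 1.67]
force: [-2.0, 16.4, 7.3]
grip_width: 0.243
grasp_force: 63.5
```

Request:
{"name": "arm_command", "arguments": {"series": [{"tx": -0.001, "ty": 0.01, "tz": 0, "yaw": 0}, {"tx": -0.002, "ty": 0.02, "tz": 0, "yaw": 0}, {"tx": -0.003, "ty": 0.03, "tz": 0, "yaw": 0}, {"tx": -0.004, "ty": 0.04, "tz": 0, "yaw": 0}, {"tx": -0.005, "ty": 0.05, "tz": 0, "yaw": 0}]}}

```text
t: 22.8
ee_pos: [0.673, -0.0257, 0.0709]
tcp_rot: [3.14, -0.002, 1.668]
force: [-0.8, 3.6, 5.2]
grip_width: 0.245
grasp_force: 63.3
```

Request:
{"name": "arm_command", "arguments": {"series": [{"tx": -0.001, "ty": 0.01, "tz": 0, "yaw": 0}, {"tx": -0.002, "ty": 0.02, "tz": 0, "yaw": 0}, {"tx": -0.003, "ty": 0.03, "tz": 0, "yaw": 0}, {"tx": -0.004, "ty": 0.04, "tz": 0, "yaw": 0}, {"tx": -0.005, "ty": 0.05, "tz": 0, "yaw": 0}]}}

```text
t: 23.42
ee_pos: [0.672, -0.0157, 0.0709]
tcp_rot: [3.139, 0.002, 1.667]
force: [0.7, -3.1, 5.5]
grip_width: 0.236
grasp_force: 63.3
```

Request:
{"name": "arm_command", "arguments": {"series": [{"tx": -0.001, "ty": 0.008, "tz": 0, "yaw": 0}, {"tx": -0.0015, "ty": 0.016, "tz": 0, "yaw": 0}, {"tx": -0.002, "ty": 0.023, "tz": 0, "yaw": 0}, {"tx": -0.002, "ty": 0.023, "tz": 0, "yaw": 0}]}}

```text
t: 23.92
ee_pos: [0.6715, -0.0105, 0.0709]
tcp_rot: [3.14, 0.003, 1.666]
force: [0.3, -3.2, 5.4]
grip_width: 0.24
grasp_force: 63.3
```

```bash
python3 scale.py; python3 look.py
```

```text
[ 0.6715 -0.0105  0.0709] [ 0.3 -3.2  5.4]
wall top fy [0.1169 0.1258 0.1593] 104
green 10 0.0852 0.068 0.031
red 13 0.0749 0.0689 0.031
black 6 0.0564 0.048 0.366
23.98 [ 0.6715 -0.0105  0.0709] [179.88   0.18  95.48] [ 0.3 -3.4  5.2] 0.245
scene blank fy [-0.0247  0.1179] fx [-0.0175  0.0191] 223
scene pusher front -0.1136 49
top blank fy [-0.1176  0.1187] fx [-0.0163  0.0159] 63
top pusher front -0.1124 12
top stick console xy -0.0635 0.0023 cy at top 0.0028
tcp console -0.1785 -0.3114
```

Request:
{"name": "arm_command", "arguments": {"series": [{"tx": -0.0005, "ty": 0.006, "tz": 0, "yaw": 0}, {"tx": -0.001, "ty": 0.012, "tz": 0, "yaw": 0}, {"tx": -0.001, "ty": 0.012, "tz": 0, "yaw": 0}]}}

```text
t: 24.45
ee_pos: [0.6712, -0.0078, 0.0709]
tcp_rot: [3.14, 0.004, 1.666]
force: [-0.2, -3.6, 5.5]
grip_width: 0.24
grasp_force: 63.3
```

Request:
{"name": "arm_command", "arguments": {"series": [{"tx": 0, "ty": -0.003, "tz": 0, "yaw": 0}, {"tx": 0, "ty": -0.003, "tz": 0, "yaw": 0}]}}

```text
t: 24.7
ee_pos: [0.6712, -0.0078, 0.0709]
tcp_rot: [3.139, 0.002, 1.666]
force: [0.3, -1.3, 5.2]
grip_width: 0.238
grasp_force: 63.3
```

Request:
{"name": "arm_command", "arguments": {"series": [{"tx": 0, "ty": 0, "tz": 0, "yaw": 0}, {"tx": 0, "ty": 0, "tz": 0, "yaw": 0}, {"tx": 0, "ty": 0, "tz": 0, "yaw": 0}, {"tx": 0, "ty": 0, "tz": 0, "yaw": 0}], "grip": 0}}

```text
t: 25.2
ee_pos: [0.6702, -0.0063, 0.0694]
tcp_rot: [-3.141, -0.0, 1.667]
force: [0.1, 0.9, 0.4]
grip_width: 0.498
grasp_force: 0.0
```

Request:
{"name": "arm_command", "arguments": {"series": [{"tx": 0, "ty": 0, "tz": 0.06, "yaw": 0}, {"tx": 0, "ty": 0, "tz": 0.2, "yaw": 0}, {"tx": 0, "ty": 0, "tz": 0.4, "yaw": 0}, {"tx": 0, "ty": 0, "tz": 0.6, "yaw": 0}, {"tx": 0, "ty": 0, "tz": 0.8, "yaw": 0}]}}

```text
t: 25.82
ee_pos: [0.6703, -0.0064, 0.2732]
tcp_rot: [3.139, 0.0, 1.667]
force: [0.7, -0.0, -0.1]
grip_width: 0.502
grasp_force: 0.0
```

Request:
{"name": "arm_command", "arguments": {"series": [{"tx": -0.2, "ty": 0, "tz": 0, "yaw": 0}, {"tx": -0.4, "ty": 0, "tz": 0, "yaw": 0}, {"tx": -0.6, "ty": 0, "tz": 0, "yaw": 0}, {"tx": -0.8, "ty": 0, "tz": 0, "yaw": 0}, {"tx": -0.8, "ty": 0, "tz": 0, "yaw": 0}]}}

```text
t: 26.45
ee_pos: [0.4678, -0.0062, 0.2715]
tcp_rot: [3.139, 0.001, 1.667]
force: [0.8, -0.0, -0.8]
grip_width: 0.502
grasp_force: 0.0
```

```bash
python3 scale.py; python3 look.py
```

```text
[ 0.4678 -0.0062  0.2715] [ 0.8 -0.  -0.8]
wall top fy [0.118  0.1251 0.1593] 99
green 8 0.0843 0.0669 0.032
red 14 0.0747 0.0692 0.031
black 0 None None None
26.5 [ 0.4697 -0.0064  0.2716] [1.7978e+02 4.0000e-02 9.5520e+01] [ 0.1 -0.2  0.6] 0.5
scene blank fy [-0.0222  0.1206] fx [-0.0166  0.019 ] 323
scene pusher front -0.1135 50
scene stick console xy -0.0578 -0.0079 cy at top -0.0052
top blank fy [-0.114   0.1208] fx [-0.017   0.0164] 192
top pusher front -0.1123 18
top stick console xy -0.0643 0.0019 cy at top 0.0029
tcp console -0.285 -0.1399
```

The blank is back at home against the stop, the carriage and pusher are at rest, the stick is centred, and the robot is clear of everything.

```bash
python3 -c "
from workcell import *
print(hand_in())"
```

```text
the job is handed in; nothing more can be done
None
```

The job is handed in (no verdict was returned): the pusher drove the blank home, I drew it back into the green band and held it there for about a second, then eased it back to home, caught, and let go, with the stick at centre.

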